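# Lock a test tile in the jig with the slotted gate peg

## Robot

A 6-joint arm with a two-finger parallel gripper is mounted at the origin on the work surface; the furniture and walls round the work are solid. World frame = base frame: x ahead of the robot, y to its left, z up, the work surface at z = 0. Lengths are in m, angles in rad, forces in N, time in s.
With the tool pointing down it reaches from about 0.25 to 0.775 m from the base axis. Payload 4 kg.
Tool frame: the origin (TCP) lies midway between the tips of the shut fingers; the grasp point (between the pads) lies 19 mm behind it; z points along the fingers, y is the line along which they close (so a half turn about z gives the same grasp; the last joint's range is limited). The gripper opens to 94 mm and grips with 3 to 60 N. Pads are 16 mm wide; open, the fingers measure 119 mm over their backs; the gripper's body (75 mm by 177 mm) begins 78 mm behind the grasp point.
Start: joints at [-1.293, 0.087, 1.371, -0, 1.684, -0.103], TCP at [0.204, -0.511, 0.206] pointing down, gripper open.
Joint ranges: [-3.1, 3.1], [-0.76, 2.03], [0.27, 2.55], [-1.08, 4.22], [0.17, 2.65], [-2.57, 2.57]. Speed limits (rad/s): [2.79, 2.79, 3.14, 3.14, 3.14, 3.14].

## Interface

Orientations are given as a 3x3 rotation matrix whose columns are the frame's x, y, z axes.
In Python, from workcell import env gives the robot as it stands.
- The arm moves only by the tool carry_out, never from a script. Its argument "commands" is a list of rows, each a list of 3 entries, a list of its own where there are three numbers: the shift along the tool's x, y, z in mm, then the turn, a rotation vector about the tool's x, y, z in units of 6 degrees (1.0 is 6 degrees), then the closure in counts, from 0 (fully open) to 255 (shut). A call has 1 to 20 rows; each row is the pose to reach, as a shift and turn from the pose commanded when the call began, along the tool's axes at that moment; what a row does not reach only later rows make up. A row lasts 1/10 s, in which the tool goes at most 50 mm and 8.59 degrees, less where a joint would pass 70% of its speed; a pose out of reach is approached as far as the arm can. A call with a gripper value outside its range is refused whole. The fingers move at their own pace and stop on an object; "grip_force" is the grip in N (left out, the last holds). Time passes only in rows, so rows that repeat a pose let the fingers close. It gives the time, the measured TCP pose, the force and the opening at its end, in the units of the state.
- env.state(): the state, without advancing time (a new reading comes with each control period).
- env.snapshot(name): name is "side" or "top" or "wrist"; returns a dict with "image" (400x640x3 uint8, red, green, blue), "intrinsics" (3x3 intrinsics, pixels), "dist_coeffs" ([k1, k2, p1, p2, k3] as OpenCV has them; the pictures are not rectified), "R" (3x3) and "t" (3): a world point X has camera coordinates R X + t; the wrist camera has in their place "T_tool_cam" (4x4, takes a point from camera to tool coordinates, whose origin is the TCP and whose axes are the flange's). Camera axes: x right, y down, z forward; pixel columns grow to the right and rows downward; lengths in m; the calibration is good to about 2 mm. A picture is of the moment at which its call begins: read the wrist's pose just before it. There is no depth.
- env.close_job(): hands the job in, once; it reports no verdict.
The state is a dict: "clock": time; "joint_positions": joint angles; "dq": joint speeds; "joint_efforts": joint torques, N m; "tool_pos": TCP position; "tool_rot": TCP orientation; "contact_force": force on the tool from outside, world axes, zero at the start; "torque": the same for the moment, N m; "grip_width": finger opening in m.
Only numpy, scipy, OpenCV 4.12 (cv2) and the standard library are available. Lean on these libraries where they do the work, as an engineer would, in place of code of your own. Each camera call takes 0.05 s, during which the arm holds its last target. There are 200 camera calls.

## Task

Lock the test tile into the wooden jig: with your fingertips push the gate peg along the long arm of its L-shaped slot, round the corner, and fully home to the end of the short arm in front of the tile, and leave it standing there. Only push the peg from outside; do not take it between the fingers or lift it out of the slot, and do not shift the tile or the things standing round the jig.

Things in the scene. Friction and masses are not known exactly. Their poses are not given: they have to be found in the camera images.
- jig: Fixed light-wood board, 220 (own x) x 180 (own y) x 24 mm thick; origin at the centre of its underside on the table, own z up. In its top an L-shaped slot 16 mm wide and 20 mm deep: the long arm along own x at y = -35 mm, the short arm along own y at x = +15 mm. A fence 14 mm high (above the board) stands at x = 89 to 103 mm; stops 6 mm high at either end of the tile.
- slot_corner (a point): Corner of the slot, at the height of the board's top (24 mm): where the peg's axis is when the peg is at the corner, jig x = +15, y = -35 mm. The long arm comes to it from own -x (peg axis from x = -75 mm on), the short arm leaves it along own +y. About 1.5 mm of play; the inner edge is eased by 3 mm. Axes as the jig's.
- slot_end (a point): End of the slot's short arm, at the height of the board's top: where the peg's axis is when the peg is fully home, jig x = +15, y = +15 mm (50 mm from the corner, about 1.5 mm of play). Axes as the jig's.
- gate_peg: Loose turned wooden peg, 0.08 to 0.17 kg: an upright round knob 36 mm across on a round foot 50 mm across and 6 mm high, 46 mm high in all, resting on the board; below it a brass pin 13 mm across, 16 mm long, in the slot. Origin on its axis at the foot's underside, own z up; yaw means nothing. Starts at x = -75 to -45 mm of the jig. Stays where it is left; nothing holds it down.
- tile: Loose flat terracotta test tile, 75 x 45 x 8 mm, lying on the jig between the stops, against the fence, its long side towards the slot's short arm; the peg's foot passes it with about 3 mm to spare. Origin at the centre of its underside.
- stamp: Bystander: small fired clay stamp 26 mm across and 56 mm high standing on the table to the right of the jig. Origin at the centre of its underside.
- cutter: Bystander: round metal cutter 65 mm across and 31 mm high on the table to the left of the jig. Origin at the centre of its underside.
- jar: Bystander: glaze jar 49 mm across and 62 mm high with a screw lid, on the table to the left of the jig, beyond the cutter. Origin at the centre of its underside.
Mind the look-alikes: they are no part of the job. Of the things like the gate_peg, leave any that is turquoise; of the rest the smaller one is meant.

How it is judged:
On the way:
1. the peg has been pushed along the long arm to the corner of the slot (x of gate_peg in the frame of jig above 0.009 m and y of gate_peg in the frame of jig below -0.025 m).
At the end, for the whole second after the job is handed in: The peg stands upright (within 0.08 rad), seated in the slot (knob no more than 3 mm off the board) and at rest, within 5 mm of the end of the short arm; the tile is within 6 mm of where it lay (y of gate_peg in the frame of jig between 0.01 and 0.02 m and x of gate_peg in the frame of jig between 0.01 and 0.02 m and z of gate_peg in the frame of jig below 0.027 m and angle between gate_peg's own z axis and vertical below 0.08 rad and linear speed of gate_peg below 0.01 m/s and distance of tile from where it was at the start of the episode below 0.006 m); the robot touches nothing.
It fails at once if the peg is lifted (more than 8 mm) (z of gate_peg in the frame of jig above 0.032 m).
It fails at once if the peg is taken between the fingers (horizontal distance between the grasp point and gate_peg below 0.01 m and z of the grasp point in the frame of gate_peg below 0.058 m).
It fails at once if the tile is shifted by more than 10 mm (distance of tile from where it was at the start of the episode above 0.01 m).
It fails at once if a thing standing round the jig is moved by more than 15 mm (distance of any of stamp, cutter, jar from where it was at the start of the episode above 0.015 m).
It also fails if it takes over 45 s, if anything falls off the work surface, if the arm or the gripper's body presses on something with over 40 N, if the wrist force passes 120 N, or if a joint passes its speed limit or range.

## Working session

There is one attempt and no reset: what is moved stays moved. The work goes in short steps, Python scripts to look and compute and a tool call to move; the robot and the scene stay as the last step left them, time stands still between calls to the robot, and variables do not carry over. Pictures are saved under pics/ and viewed, on a budget of 10 in all, crops included, one or two more only if the job needs it, and the job is handed in when it is done.

Besides the shell and the picture viewer there is one more tool, called as name(argument=value, ...) on one line, values as JSON. carry_out: Moves the arm, as the interface text tells. Its arguments: {"type":"object","properties":{"commands":{"type":"array"},"grip_force":{"type":"number"}},"required":["commands"]}

```bash
mkdir -p pics; python3 - <<'E'
from workcell import env
import cv2,numpy as np
s=env.state();print(s['clock'],s['tool_pos'],s['tool_rot'],s['grip_width'])
for n in('top','side'):
    d=env.snapshot(n);cv2.imwrite(f'pics/{n}1.png',d['image'][:,:,::-1])
    print(n,d['intrinsics'],d['dist_coeffs'],d['R'],d['t'])
E
```

```text
0.0 [ 0.20426448 -0.51007635  0.20432289] [[ 9.28368399e-01  3.71660859e-01 -5.67175716e-04]
 [ 3.71661208e-01 -9.28366084e-01  2.08814080e-03]
 [ 2.49533508e-04 -2.14936115e-03 -9.99997659e-01]] 0.09383766741463469
top [[508.28514385   0.         323.38302561]
 [  0.         508.28514385 197.43588031]
 [  0.           0.           1.        ]] [-0.00873603  0.          0.          0.          0.        ] [[-1.75110226e-02 -9.99844815e-01 -1.92589241e-03]
 [-9.98093630e-01  1.75943005e-02 -5.91569712e-02]
 [ 5.91816757e-02  8.86321880e-04 -9.98246835e-01]] [-0.03249815  0.60075395  1.37939549]
side [[469.81946364   0.         327.50778345]
 [  0.         469.81946364 201.11877837]
 [  0.           0.           1.        ]] [-0.04656595  0.          0.          0.          0.        ] [[ 0.99482496 -0.10121942 -0.00882733]
 [-0.06230671 -0.53912625 -0.83991712]
 [ 0.08025688  0.83612052 -0.5426429 ]] [-0.5897346   0.06618913  1.0340496 ]
```

View pics/top1.png

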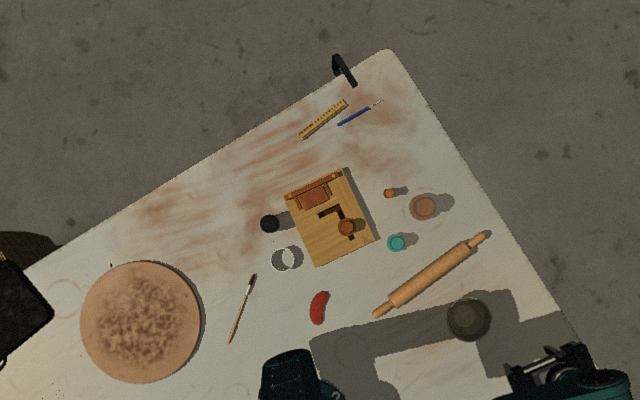

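View pics/side1.png

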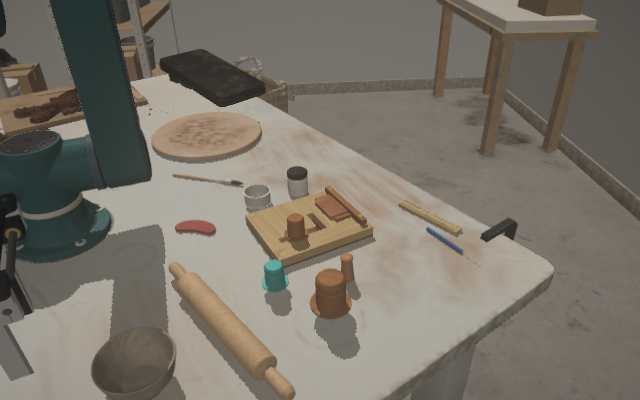

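The candidates in the top view are:
- an orange-brown peg standing in the jig slot at (347,227)
- a turquoise one at (397,242)
- a larger brown one at (424,207)

The peg in the slot fits: it isn't turquoise, and it is the smaller of the other two. I'll confirm that in one crop, which I'll also use to measure the jig.

```bash
python3 - <<'E'
import cv2
a=cv2.imread('pics/top1.png')[155:280,255:415]
cv2.imwrite('pics/crop1.png',cv2.resize(a,None,fx=5,fy=4.8 if 0 else 5,interpolation=cv2.INTER_CUBIC)[:600])
E
```

```text
(no output)
```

View pics/crop1.png

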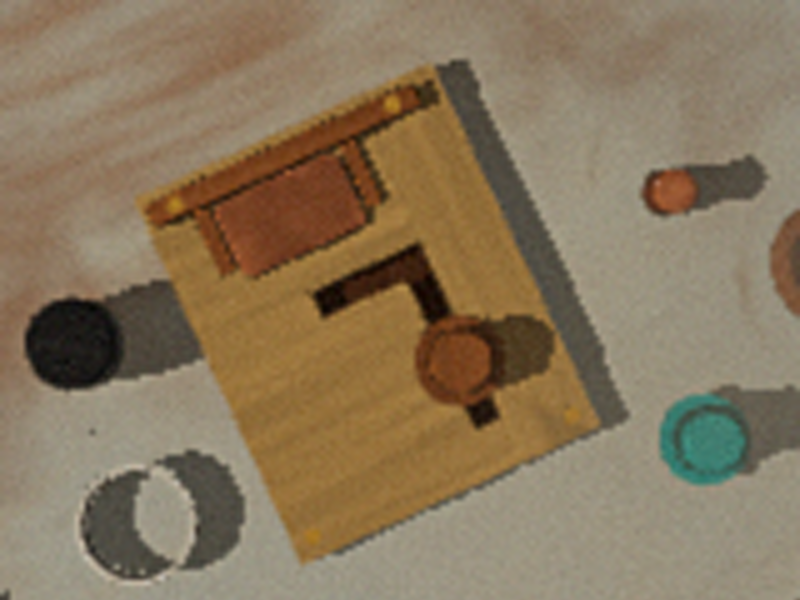

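The crop confirms it: the small orange-brown peg stands in the slot's long arm, foot centre near crop (456,360). The board's top corners are at crop (138,200), (435,66), (600,425) and (303,563). I'll fit the jig pose from those.

```bash
cat > h.py <<'E'
from workcell import env
import cv2,numpy as np
from scipy.optimize import least_squares
def ray(d,px,z,R=None,t=None):
    R=d['R'] if R is None else R; t=d['t'] if t is None else t
    u=cv2.undistortPoints(np.array([[px]],float),d['intrinsics'],d['dist_coeffs'])[0,0]
    r=R.T@[u[0],u[1],1]; c=-R.T@t
    return c+r*(z-c[2])/r[2]
def jig(x,y,th,P):
    c,s=np.cos(th),np.sin(th); P=np.atleast_2d(P)
    return P@np.array([[c,s],[-s,c]])+[x,y]
E
python3 - <<'E'
from h import *
d=env.snapshot('top')
f=lambda u,v:((u+.5)/5-.5+255,(v+.5)/5-.5+155)
C=[(138,200),(435,66),(600,425),(303,563)]
W=np.array([ray(d,f(*c),.024)[:2] for c in C])
J=np.array([[110,90],[110,-90],[-110,-90],[-110,90]])/1000
r=least_squares(lambda p:(jig(*p,J)-W).ravel(),[.5,0,0]);p=r.x
print(p,np.degrees(p[2]),(r.fun*1e3).round(1))
inv=lambda w:(jig(0,0,-p[2],np.array(w)-p[:2])*1e3).round(1)
for n,c,z in [('pegfoot',(456,360),.030),('pegtop',(461,359),.070),('corner',(420,264),.024),('end',(327,300),.024),('stamp',(671,191),.056),('jar',(72,343),.062),('cutter',(138,523),.031),('turq',(705,438),.04),('tile',(292,214),.032)]:
    w=ray(d,f(*c),z);print(n,w[:2].round(4),inv(w[:2]))
for n,q in [('corner',(.015,-.035)),('end',(.015,.015))]: print(n,jig(*p,q))
E
```

```text
[ 0.54562571 -0.05573474  0.41116847] 23.55821828546653 [ 1.   1.2  2.1  0.2 -1.5 -1.7 -1.6  0.3]
pegfoot [ 0.519  -0.1025] [[-43.1 -32.2]]
pegtop [ 0.5194 -0.1035] [[-43.1 -33.3]]
corner [ 0.5717 -0.0842] [[ 12.5 -36.5]]
end [ 0.5529 -0.033 ] [[15.8 17.9]]
stamp [ 0.6072 -0.2182] [[  -8.5 -173.5]]
jar [0.5315 0.1024] [[ 50.3 150.6]]
cutter [0.434  0.0712] [[-51.6 161. ]]
turq [ 0.4747 -0.2352] [[-136.8 -136.2]]
tile [ 0.5998 -0.0148] [[66.1 15.8]]
corner [[ 0.57336435 -0.08182243]]
end [[ 0.55338032 -0.03598971]]
```

The pose is sound: corner residuals are about 2 mm or less, and the measured slot corner, slot end and peg all land on jig y≈-35 or the expected points within 3 mm. The plan is to shut the fingers and push low on the knob, first along jig +x from behind, then along +y. The tool's x axis is already nearly parallel to jig x. Next I'll work out the shift.

```bash
cat >> h.py <<'E'
P=[.5456,-.0557,.4112]
def rel(jx,jy,z):
    s=env.state();w=np.append(jig(*P,(jx/1e3,jy/1e3))[0],z)
    return (s['tool_rot'].T@(w-s['tool_pos'])*1e3).round(1) if isinstance(s['tool_rot'],np.ndarray) else (np.array(s['tool_rot']).T@(w-np.array(s['tool_pos']))*1e3).round(1)
def where():
    s=env.state();p=np.array(s['tool_pos']);R=np.array(s['tool_rot'])
    print(round(s['clock'],2),'jig tcp',(jig(0,0,-P[2],p[:2]-P[:2])*1e3).round(1),'z',round(p[2]*1e3,1),'yaw-jig deg',np.degrees(np.arctan2(R[1,0],R[0,0])-P[2]).round(2),'w',s['grip_width'],'F',np.array(s['contact_force']).round(1))
E
python3 -c "
from h import *
where();print(rel(-95,-35,.11))"
```

```text
0.15 jig tcp [[-494.5 -280.2]] z 204.6 yaw-jig deg -1.74 w 0.09409800957436897 F [-1.1 -0.1  0.8]
[ 391.9 -257.1   95.1]
```

carry_out(commands=[[[33,-21,0],[0,0,0],255],[[66,-43,0],[0,0,0],255],[[98,-64,0],[0,0,0],255],[[131,-86,0],[0,0,0],255],[[163,-107,0],[0,0,-0.1],255],[[196,-129,0],[0,0,-0.2],255],[[229,-150,0],[0,0,-0.3],255],[[261,-171,0],[0,0,-0.3],255],[[294,-193,0],[0,0,-0.3],255],[[327,-214,20],[0,0,-0.3],255],[[359,-236,45],[0,0,-0.3],255],[[392,-257,70],[0,0,-0.3],255],[[392,-257,95],[0,0,-0.3],255],[[392,-257,95],[0,0,-0.3],255],[[392,-257,95],[0,0,-0.3],255],[[392,-257,95],[0,0,-0.3],255]], grip_force=20)

```text
clock: 1.75
tool_pos: [0.4735, -0.1273, 0.1122]
tool_rot: [[0.917, 0.399, 0.003], [0.399, -0.917, -0.001], [0.002, 0.002, -1.0]]
contact_force: [0.4, 0.1, 0.8]
grip_width: 0.0004
```

```bash
python3 - <<'E'
from h import *
where();print(rel(-95,-35,.038))
d=env.snapshot('wrist');cv2.imwrite('pics/w1.png',d['image'][:,:,::-1]);print(d['T_tool_cam'])
E
```

```text
1.75 jig tcp [[-94.8 -36.8]] z 112.2 yaw-jig deg -0.01 w 0.00042452949985469007 F [0.4 0.1 0.8]
[-0.4 -2.  74.2]
[[ 9.05322805e-04 -9.63955399e-01 -2.66062340e-01  7.66310944e-02]
 [ 9.99999494e-01  9.89499149e-04 -1.82328324e-04 -6.70450272e-04]
 [ 4.39024831e-04 -2.66062040e-01  9.63955807e-01 -1.78744396e-01]
 [ 0.00000000e+00  0.00000000e+00  0.00000000e+00  1.00000000e+00]]
```

View pics/w1.png

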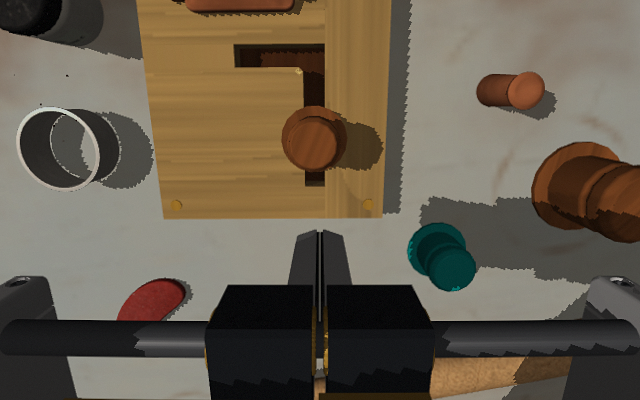

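The close view shows the peg in the long arm at about (312,140) with the fingers behind it and nearly in line. The slot corner is near (314,56), the short arm's left end at x≈235. I'll check those against the jig frame.

```bash
python3 - <<'E'
from h import *
s=env.state();d=env.snapshot('wrist')
T=np.array(d['T_tool_cam']);Rt=np.array(s['tool_rot']);R=(Rt@T[:3,:3]).T;t=-R@(Rt@T[:3,3]+np.array(s['tool_pos']))
inv=lambda w:(jig(0,0,-P[2],w-np.array(P[:2]))*1e3).round(1)
for n,px,z in [('corner outer 23,-43',(326,44),.024),('end topL 23,23',(235,44),.024),('end botL 7,23',(236,68),.024),('longarm near -83,-43',(325,186),.024),('nearR -110,-90',(382,218),.024),('nearL -110,90',(163,218),.024),('pegfoot left edge',(282,139),.03),('foot right',(345,139),.03),('knob front bottom',(313,170),.07)]:
    print(n,inv(ray(d,px,z,R,t)[:2]))
E
```

```text
corner outer 23,-43 [[ 23.  -41.3]]
end topL 23,23 [[23.1 24.4]]
end botL 7,23 [[ 6.7 24.7]]
longarm near -83,-43 [[-82.3 -41.1]]
nearR -110,-90 [[-109.3  -88. ]]
nearL -110,90 [[-109.3   92.1]]
pegfoot left edge [[-44.5  -8.4]]
foot right [[-44.5 -55.8]]
knob front bottom [[-60.6 -32.3]]
```

Everything matches within 2 mm: the jig sits about 1.7 mm further in +y, which I'll take as the correction, and the peg is at x≈-44. Descending behind it and pushing.

carry_out(commands=[[[0,-4,30],[0,0,0],255],[[0,-4,60],[0,0,0],255],[[0,-4,74],[0,0,0],255],[[0,-4,74],[0,0,0],255],[[8,-4,74],[0,0,0],255],[[16,-4,74],[0,0,0],255],[[21,-4,74],[0,0,0],255],[[25,-4,74],[0,0,0],255],[[29,-4,74],[0,0,0],255],[[33,-4,74],[0,0,0],255],[[37,-4,74],[0,0,0],255],[[41,-4,74],[0,0,0],255],[[45,-4,74],[0,0,0],255],[[49,-4,74],[0,0,0],255],[[53,-4,74],[0,0,0],255],[[57,-4,74],[0,0,0],255],[[61,-4,74],[0,0,0],255],[[65,-4,74],[0,0,0],255],[[65,-4,74],[0,0,0],255]])

```text
clock: 3.75
tool_pos: [0.5316, -0.0962, 0.0364]
tool_rot: [[0.916, 0.401, 0.001], [0.401, -0.916, 0.0], [0.001, 0.0, -1.0]]
contact_force: [0.7, 0.3, 0.4]
grip_width: 0.0002
```

```bash
sed -i 's/^P=.*/P=[.5454,-.0539,.4112]/' h.py; python3 - <<'E'
from h import *
where()
d=env.snapshot('wrist');cv2.imwrite('pics/w2.png',d['image'][:,:,::-1])
E
```

```text
3.75 jig tcp [[-29.5 -33.3]] z 36.4 yaw-jig deg 0.08 w 0.000247506869365247 F [0.7 0.3 0.4]
```

View pics/w2.png

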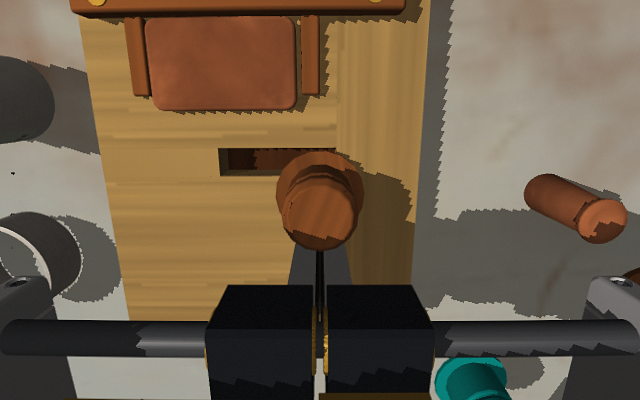

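The peg is upright and against the fingers, with its foot's far edge at (320,151) and sides near (277,192) and (364,192). The slot's short arm has its left end at (219,162).

```bash
cat >> h.py <<'E'
def wj(d,s,px,z):
    T=np.array(d['T_tool_cam']);Rt=np.array(s['tool_rot']);R=(Rt@T[:3,:3]).T;t=-R@(Rt@T[:3,3]+np.array(s['tool_pos']))
    return (jig(0,0,-P[2],ray(d,px,z,R,t)[:2]-np.array(P[:2]))*1e3).round(1)
E
python3 - <<'E'
from h import *
s=env.state();d=env.snapshot('wrist')
for n,px,z in [('foot far edge',(320,151),.03),('foot l',(277,192),.03),('foot r',(364,192),.03),('slot end 23,23',(219,148),.024),('knob near edge top',(320,250),.07)]: print(n,wj(d,s,px,z))
E
```

```text
foot far edge [[ 21.7 -32.7]]
foot l [[-1.1 -8.9]]
foot r [[ -1.  -57.3]]
slot end 23,23 [[22.5 23.4]]
knob near edge top [[-18.1 -32.8]]
```

The peg is at x≈-3, as expected from TCP plus 26 mm. It has 18 mm to go to the corner.

carry_out(commands=[[[4,1,0],[0,0,0],255],[[8,1,0],[0,0,0],255],[[12,1,0],[0,0,0],255],[[14,1,0],[0,0,0],255],[[16,1,0],[0,0,0],255],[[17,1,0],[0,0,0],255],[[18,1,0],[0,0,0],255],[[18,1,0],[0,0,0],255]])

```text
clock: 4.65
tool_pos: [0.5478, -0.0903, 0.0365]
tool_rot: [[0.916, 0.401, 0.0], [0.401, -0.916, 0.0], [0.0, 0.0, -1.0]]
contact_force: [-0.3, 0.3, -0.8]
grip_width: 0.0008
```

```bash
python3 -c "
from h import *
where()"
```

```text
4.65 jig tcp [[-12.4 -34.3]] z 36.5 yaw-jig deg 0.06 w 0.0007579375350750324 F [-0.3  0.3 -0.8]
```

carry_out(commands=[[[1,0,0],[0,0,0],255],[[1.5,0,0],[0,0,0],255],[[2,0,0],[0,0,0],255],[[2,0,0],[0,0,0],255]])

```text
clock: 5.05
tool_pos: [0.5495, -0.0896, 0.0365]
tool_rot: [[0.916, 0.401, 0.0], [0.401, -0.916, -0.0], [0.0, 0.0, -1.0]]
contact_force: [-0.9, -0.0, 0.0]
grip_width: 0.0008
```

```bash
python3 - <<'E'
from h import *
where()
d=env.snapshot('wrist');cv2.imwrite('pics/w3.png',d['image'][:,:,::-1])
E
```

```text
5.05 jig tcp [[-10.4 -34.3]] z 36.5 yaw-jig deg 0.06 w 0.0008438057710928619 F [-0.9 -0.   0. ]
```

View pics/w3.png

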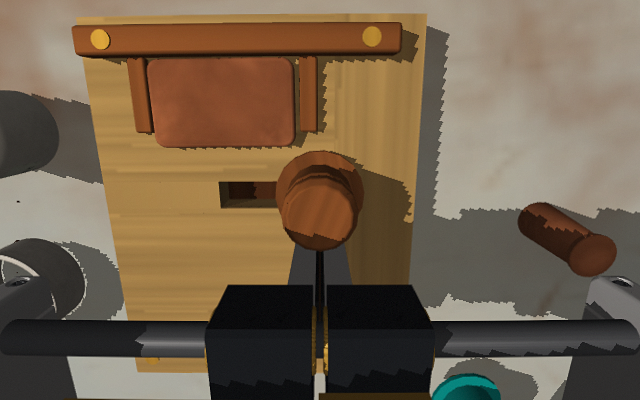

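The peg is upright at the corner: its foot centre is in line with the short arm (row≈195), and the tile is untouched. Now I'll back off, go round low on the board's right side, and come up against the peg from its -y side.

carry_out(commands=[[[-10,0,0],[0,0,0],255],[[-20,0,0],[0,0,0],255],[[-20,15,0],[0,0,0],255],[[-20,30,0],[0,0,0],255],[[-20,45,0],[0,0,0],255],[[-10,51,0],[0,0,0],255],[[5,51,0],[0,0,0],255],[[18,51,0],[0,0,0],255],[[25,51,0],[0,0,0],255],[[25,51,0],[0,0,0],255]])

```text
clock: 6.1
tool_pos: [0.5938, -0.1256, 0.0362]
tool_rot: [[0.916, 0.402, -0.0], [0.402, -0.916, 0.0], [-0.0, -0.0, -1.0]]
contact_force: [-1.7, 0.7, -0.4]
grip_width: 0.0002
```

```bash
python3 - <<'E'
from h import *
where()
d=env.snapshot('wrist');cv2.imwrite('pics/w4.png',d['image'][:,:,::-1])
E
```

```text
6.1 jig tcp [[ 15.7 -85.1]] z 36.2 yaw-jig deg 0.14 w 0.00023326009483732365 F [-1.7  0.7 -0.4]
```

View pics/w4.png

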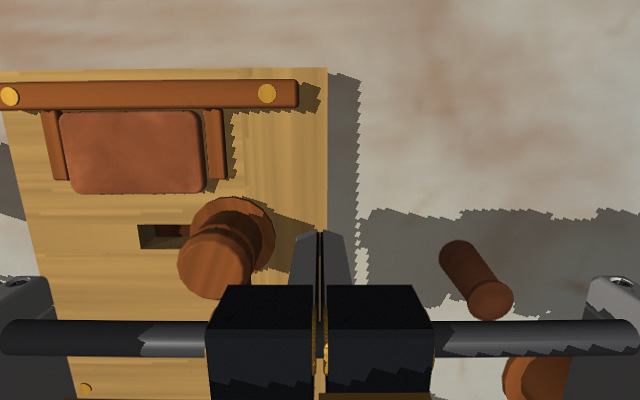

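The peg stands at the corner (foot about (231,239)), and the shut fingers are to its right at the same x. The tile is in place. Pushing along +y, stopping short to check.

carry_out(commands=[[[-0.5,-8,0],[0,0,0],255],[[-0.5,-14,0],[0,0,0],255],[[-0.5,-18,0],[0,0,0],255],[[-0.5,-22,0],[0,0,0],255],[[-0.5,-26,0],[0,0,0],255],[[-0.5,-30,0],[0,0,0],255],[[-0.5,-34,0],[0,0,0],255],[[-0.5,-38,0],[0,0,0],255],[[-0.5,-42,0],[0,0,0],255],[[-0.5,-46,0],[0,0,0],255],[[-0.5,-50,0],[0,0,0],255],[[-0.5,-54,0],[0,0,0],255],[[-0.5,-58,0],[0,0,0],255],[[-0.5,-58,0],[0,0,0],255]])

```text
clock: 7.55
tool_pos: [0.5688, -0.0726, 0.0364]
tool_rot: [[0.916, 0.401, -0.0], [0.401, -0.916, 0.001], [-0.0, -0.001, -1.0]]
contact_force: [0.8, -1.1, 1.1]
grip_width: 0.0005
```

```bash
python3 - <<'E'
from h import *
where()
d=env.snapshot('wrist');cv2.imwrite('pics/w5.png',d['image'][:,:,::-1])
E
```

```text
7.55 jig tcp [[ 14.  -26.5]] z 36.4 yaw-jig deg 0.09 w 0.00047592698906659674 F [ 0.8 -1.1  1.1]
```

View pics/w5.png

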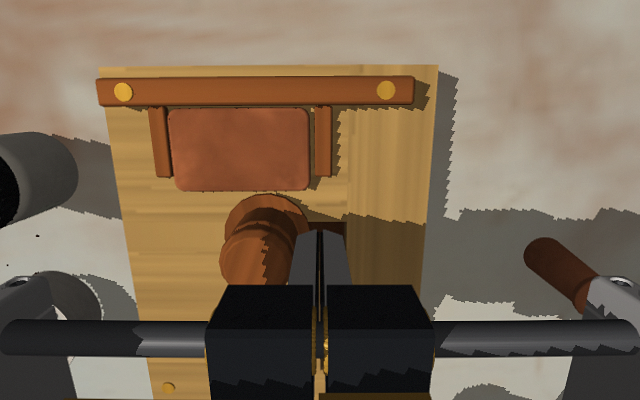

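The peg rounded the corner and is travelling in the short arm: foot left edge about (225,230), far edge about (267,194), clear of the tile. I'll measure what remains.

```bash
python3 - <<'E'
from h import *
s=env.state();d=env.snapshot('wrist')
for n,px,z in [('foot far',(266,194),.03),('foot left',(225,232),.03),('knob left',(220,262),.07),('tile nearL',(176,190),.032)]: print(n,wj(d,s,px,z))
E
```

```text
foot far [[41.3  3.9]]
foot left [[18.6 28.5]]
knob left [[19.3 20.1]]
tile nearL [[44.  53.3]]
```

The peg is at y≈3.5, again as expected from TCP plus 30 mm. 12 mm remain, so I'll finish slowly and feel for the slot end.

carry_out(commands=[[[0,-4,0],[0,0,0],255],[[0,-7,0],[0,0,0],255],[[0,-9,0],[0,0,0],255],[[0,-10,0],[0,0,0],255],[[0,-11,0],[0,0,0],255],[[0,-12,0],[0,0,0],255],[[0,-12,0],[0,0,0],255]])

```text
clock: 8.35
tool_pos: [0.5641, -0.0621, 0.0363]
tool_rot: [[0.916, 0.401, -0.0], [0.401, -0.916, 0.0], [-0.0, -0.0, -1.0]]
contact_force: [0.7, -0.5, -0.2]
grip_width: 0.0005
```

```bash
python3 -c "
from h import *
where()"
```

```text
8.35 jig tcp [[ 13.9 -15. ]] z 36.3 yaw-jig deg 0.06 w 0.0004758813326594423 F [ 0.7 -0.5 -0.2]
```

One more small nudge to feel the end.

carry_out(commands=[[[0,-1,0],[0,0,0],255],[[0,-1.5,0],[0,0,0],255],[[0,-1.5,0],[0,0,0],255]])

```text
clock: 8.65
tool_pos: [0.5636, -0.0609, 0.0364]
tool_rot: [[0.916, 0.401, -0.0], [0.401, -0.916, 0.0], [-0.0, -0.0, -1.0]]
contact_force: [0.1, -0.3, -0.4]
grip_width: 0.0001
```

```bash
python3 -c "
from h import *
where()"
```

```text
8.65 jig tcp [[ 13.9 -13.7]] z 36.4 yaw-jig deg 0.06 w 0.00013038795232629642 F [ 0.1 -0.3 -0.4]
```

No end force felt yet. I'll back off and lift a little so I can look at the peg unobstructed.

carry_out(commands=[[[0,10,0],[0,0,0],255],[[0,25,0],[0,0,0],255],[[0,40,0],[0,0,0],255],[[-20,50,-30],[0,0,0],255],[[-50,50,-70],[0,0,0],255],[[-60,50,-90],[0,0,0],255],[[-60,50,-90],[0,0,0],255],[[-60,50,-90],[0,0,0],255]])

```text
clock: 9.45
tool_pos: [0.5292, -0.1315, 0.1262]
tool_rot: [[0.917, 0.4, 0.001], [0.4, -0.917, 0.0], [0.001, 0.0, -1.0]]
contact_force: [-0.5, -0.8, -0.1]
grip_width: 0.0008
```

```bash
python3 - <<'E'
from h import *
where()
d=env.snapshot('wrist');cv2.imwrite('pics/w6.png',d['image'][:,:,::-1])
E
```

```text
9.45 jig tcp [[-45.9 -64.7]] z 126.2 yaw-jig deg -0.0 w 0.0007771091870641795 F [-0.5 -0.8 -0.1]
```

View pics/w6.png

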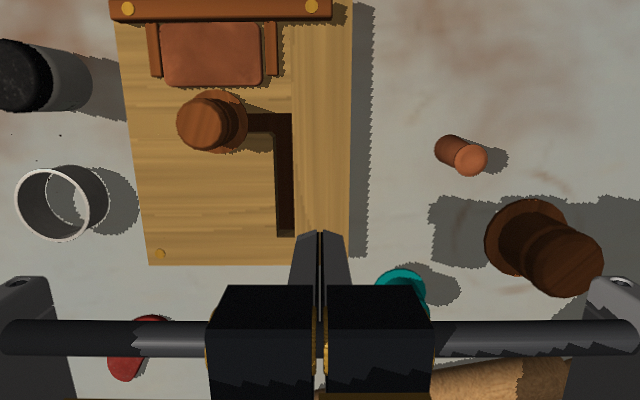

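The peg stands at the end of the short arm in front of the tile: knob at about (201,124), foot right edge about (249,122). Measuring it against the slot edges.

```bash
python3 - <<'E'
from h import *
s=env.state();d=env.snapshot('wrist')
for n,px,z in [('corner outer 23,-43',(293,113),.024),('long end -83,-43',(295,237),.024),('nearL -110,90',(147,265),.024),('foot right (y-25)',(249,122),.03),('foot far (x+25)',(218,90),.03),('knob left (y+18)',(176,124),.07),('knob near (x-18)',(200,152),.07),('tile nearL',(165,84),.032)]: print(n,wj(d,s,px,z))
E
```

```text
corner outer 23,-43 [[ 22.3 -42.1]]
long end -83,-43 [[-82.9 -41.9]]
nearL -110,90 [[-110.5   92. ]]
foot right (y-25) [[15.6 -8.1]]
foot far (x+25) [[39.6 14.5]]
knob left (y+18) [[16.6 32.9]]
knob near (x-18) [[-2.2 18.4]]
tile nearL [[44.1 53.9]]
```

The peg is at about x 15, y 15–17 (limits 10–20) and upright, since knob and foot agree. The tile corner has moved less than 1 mm, and the arm is clear. Handing in.

```bash
python3 -c "
from workcell import env
print(env.close_job())"
```

```text
the job is handed in; nothing more can be done
None
```

I pushed the small orange-brown peg along the long arm, round the corner and to the end of the short arm, using only the outside of the shut fingertips. I then handed the job in at about 9.5 s with the arm clear of everything; no verdict was given.

- **Peg:** in the last wrist picture it was upright at jig x ≈ 15 mm, y ≈ 15–17 mm (limits 10–20 mm). The foot and knob readings of y differ by 2 mm, about the calibration error.
- **Tile and bystanders:** one tile corner, measured before and after the final push, moved less than 1 mm. The stamp, cutter and jar looked undisturbed in the pictures, but I did not measure them again.
- **Forces:** the readings I took between moves never rose above about 2 N, so I did not feel the peg meet the end of the slot. That it is home rests on the picture and the finger position.

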